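# Open the bung port of a vinegar fermenter

## Task

Open the port of the vinegar fermenter so that it can be topped up: press its dust cover down gently to free it from the catch and swing it fully open round its pivot screw, to its stop. Then take the red bung by its head, rock it loose from side to side while easing it up (yanked straight out it brings the whole fermenter with it), and stand it upright in the middle of the white saucer. Do not lift or drag the fermenter, force the cover, or disturb the other things.

Things in the scene. Friction and masses are not known exactly. Their poses are not given: they have to be found in the camera images.
- fermenter: brushed steel drum, 196 mm across, 150 mm high, flat lid; 3.2 kg, stands loose. Origin: centre of its underside, z up. Its tap points to its own -x (to 130 mm from the axis); side handles at +y and -y (108 mm up, to 122 mm from the axis). The bung port is in the middle of the lid, the cover's pivot 62 mm from it on the +x side.
- port (a point): centre of the port (44 mm hole) at the level of the lid's top, 150 mm up; axes as the fermenter's. Four rubber lips 8 mm below it grip the bung's stem.
- catch (a point): middle of the underside of the catch's arm: an 8 mm square bar, 30 mm long along the fermenter's x, 45 mm over the lid, held by a thin post at its outer (-x) end; it rises to 53 mm over the lid
- cover (a joint): angle of the grey dust cover about its upright pivot screw: 0 closed, opens counter-clockwise seen from above (disc goes to the fermenter's -y), stop at 1.9 rad. Stiff (about 2 N at the disc), stays where left. At rest the tab on its free end (tip 116 mm from the pivot) is blocked by the catch's arm at about 0.03 rad; pressed down 5 to 8 mm it passes below the arm, clear of it from 0.35 rad on.
- cover_pad (a point): middle of the upper face of the cover's disc (72 mm across, 5 mm thick), 62 mm from the pivot; turns with the cover, x axis towards the pivot. At rest 49 mm over the lid. The cover springs down, staying level, at most 8 mm: it yields at 6 N and bottoms at 13 N.
- ridge (a point): middle of the top of the black thumb ridge on the disc, axes as cover_pad: 44 mm long along x, 5 mm thick, 11 mm above the disc, at y = -24 mm from the disc's middle. A fingertip pressing on the disc at its +y side (the disc is free there for 55 mm) pushes against it to swing the cover open.
- cover_pivot (a point): top of the cover on the axis of its pivot screw, 49 mm over the lid at rest; the screw's head rises 6 mm more
- bung: red tapered silicone bung, 64 mm high, 90 g. Origin: centre of its foot, z up. Stem 28 mm across at the foot, 35 mm at 36 mm up. It starts in the port, foot 30 mm below the lid's top. The lips grip it hard, 22 mm above its foot: a straight pull lifts the whole fermenter (32 N) instead; rocked 0.2 rad to each side about that height with 2 mm of lift per swing it needs under 20 N and is loose after 13 mm.
- bung_head (a point): middle of the bung's head, 51 mm above its foot: a block 38 mm along its x, 30 mm along its y (grasp across this) and 26 mm high, its underside 8 mm over the lid while seated; axes as the bung's
- saucer: white saucer, 140 mm across, 16 mm high, loose, its flat floor about 5 mm up. Origin: centre of its underside
- jug: clear jug, 115 x 187 x 230 mm, a bystander at the back. Origin: centre of its underside
- oil: glass bottle with dark cap, 64 mm across, 230 mm high, a bystander. Origin: centre of its underside
- jar: jar with black lid, 64 mm across, 94 mm high, a bystander. Origin: centre of its underside
- spice: spice jar with dark lid, 41 mm across, 105 mm high, a bystander. Origin: centre of its underside

How it is judged:
By the outcome, as a careful person would: the job done as asked, in the order asked, and still so for the second after the job is handed in, with the robot touching nothing.
It also fails if it takes over 67 s, if anything falls off the work surface, if the arm or the gripper's body presses on something with over 40 N, if the wrist force passes 120 N, or if a joint passes its speed limit or range.

## Robot

A 6-joint arm with a two-finger parallel gripper is mounted at the origin on a cart in front of the work surface, level with it; the furniture and walls round the work are solid. World frame = base frame: x ahead of the robot, y to its left, z up, the work surface at z = 0. Lengths are in mm, angles in rad, forces in N, time in s.
With the tool pointing down it reaches from about 275 to 875 mm from the base axis. Payload 12.5 kg.
Tool frame: the origin (TCP) lies midway between the tips of the shut fingers; the grasp point (between the pads) lies 19 mm behind it; z points along the fingers, y is the line along which they close (so a half turn about z gives the same grasp; the last joint's range is limited). The gripper opens to 85 mm and grips with 20 to 120 N. Pads are 22 mm wide; open, the fingers measure 114 mm over their backs; the gripper's body (76 mm by 85 mm) begins 54 mm behind the grasp point. The pads swing forward as they close: fully open they stand 13 mm farther back than shut.
Start: joints at [1.046, 0.351, 1.652, -0, 1.139, -0.085], TCP at [234.135, 497.66, 231.29] pointing down, gripper open.
Joint ranges: [-2.75, 2.75], [-0.79, 2.1], [0.01, 2.65], [-1.57, 4.71], [0.07, 3.14], [-2.87, 2.87]. Speed limits (rad/s): [2.22, 2.22, 2.79, 3.14, 3.14, 3.14].

## Interface

Orientations are given as [roll, pitch, yaw] about the fixed x, y, z axes, in that order (R = Rz(yaw) Ry(pitch) Rx(roll)).
In Python, from plant import ctrl gives the robot as it stands.
- The arm moves only by the shell command python3 -m jog 'ROWS' [OPENING] [FORCE]. ROWS is JSON, a list of rows, each a list of 2 entries, a list of its own where there are three numbers: the shift along the tool's x, y, z as a fraction of full scale, then the turn, a rotation vector about the tool's x, y, z as a fraction of full scale. A call has 1 to 10 rows; each row is the pose to reach, as a shift and turn from the pose commanded when the call began, along the tool's axes at that moment; what a row does not reach only later rows make up. Full scale, the value 1, is 0.15 m for a shift and 90 degrees for a turn. A row lasts 1/12 s, in which the tool goes at most 41.7 mm and 7.16 degrees, less where a joint would pass 70% of its speed; a pose out of reach is approached as far as the arm can. A call with a number of a shift or a turn outside -1 to 1 is refused whole. A call with a gripper value outside its range is refused whole. OPENING is the opening, from 0 (shut) to 1 (fully open), set as the call begins (- or left out, the last holds). The fingers move at their own pace and stop on an object; FORCE is the grip in N (left out, the last holds). Time passes only in rows, so rows that repeat a pose let the fingers close. It gives the time, the measured TCP pose, the force, the opening and the grip force at its end, in the units of the state.
- ctrl.get_obs(): the state, without advancing time (a new reading comes with each control period).
- ctrl.capture(name): name is "side" or "top" or "wrist"; returns a dict with "img" (420x560x3 uint8, red, green, blue), "camera_matrix" (3x3 intrinsics, pixels), "R" (3x3) and "t" (3): a world point X has camera coordinates R X + t; the wrist camera has in their place "hand_eye" (4x4, takes a point from camera to tool coordinates, whose origin is the TCP and whose axes are the flange's). Camera axes: x right, y down, z forward; pixel columns grow to the right and rows downward; lengths in mm; the calibration is good to about 2 mm. The wrist camera is an equidistant fisheye: a pixel r from the principal point sees the ray r / f radians off the axis. A picture is of the moment at which its call begins: read the wrist's pose just before it. There is no depth.
- ctrl.hand_in(): hands the job in; it is judged then, once.
The state is a dict: "time_s": time; "joint_pos": joint angles; "qd": joint speeds; "tau": joint torques, N m; "position": TCP position; "eef_rot": TCP orientation; "contact_force": force on the tool from outside, world axes, zero at the start; "ft_torque": the same for the moment, N m; "gripper_width": opening from 0.0 (shut) to 1.0 (fully open); "grip_force": force on a finger pad.
Only numpy, scipy, OpenCV 4.12 (cv2) and the standard library are available. Lean on these libraries where they do the work, as an engineer would, in place of code of your own. Each camera call takes 0.05 s, during which the arm holds its last target. There are 200 camera calls.

## Working session

There is one attempt and no reset: what is moved stays moved. The work goes in short steps, Python scripts to look and compute and a shell command to move; the robot and the scene stay as the last step left them, time stands still between calls to the robot, and variables do not carry over. Pictures are saved under pics/ and viewed, at most 10 in all, crops included, and the job is handed in when it is done.

```bash
mkdir -p pics; ls; cat > h.py <<'E'
import numpy as np, cv2
from plant import ctrl
from scipy.spatial.transform import Rotation as Rn
def snap(c,name):
    d=ctrl.capture(c); cv2.imwrite(f'pics/{name}.png',d['img'][:,:,::-1]); np.savez(f'pics/{name}.npz',**d); return d
E
python3 - <<'E'
from h import *
o=ctrl.get_obs(); print(o)
a=snap('top','t0'); b=snap('side','s0')
for d in (a,b): print(d['camera_matrix'],d['R'],d['t'],-np.array(d['R']).T@d['t'])
E
```

```text
pics
{'time_s': 0.0, 'joint_pos': array([ 1.04638066e+00,  3.51238975e-01,  1.65245417e+00,  3.87501670e-06,
        1.13911140e+00, -8.45502975e-02]), 'qd': array([-0.00167561,  0.00092851,  0.00042812,  0.00035756, -0.00179124,
       -0.00122197]), 'tau': array([ 1.34674019e-04, -5.06114352e+01, -2.91397691e+01, -9.09139635e-05,
        4.62967917e-03,  1.22290903e-04]), 'position': array([233.97598209, 497.36533287, 230.74549311]), 'eef_rot': array([-3.14038538e+00, -1.05849219e-04,  2.70172560e+00]), 'contact_force': array([ 0.15242828, -0.00565705, -0.22779736]), 'ft_torque': array([-0.05986146,  0.0205949 , -0.02231441]), 'grip_force': 0.0, 'gripper_width': 1.0008028534437314}
[[405.90648053   0.         274.13608985]
 [  0.         405.90648053 209.55471964]
 [  0.           0.           1.        ]] [[-0.02964672 -0.99929902  0.02285929]
 [-0.99732931  0.02804565 -0.06743652]
 [ 0.06674815 -0.02479752 -0.99746166]] [139.89692777 582.87124912 978.09773463] [ 520.1758542   147.70625206 1011.72385844]
[[402.4092542    0.         278.16706753]
 [  0.         402.4092542  199.89169807]
 [  0.           0.           1.        ]] [[-0.99005554 -0.14000596 -0.01372426]
 [-0.05560056  0.47905396 -0.87602277]
 [ 0.12922307 -0.86654812 -0.48207443]] [609.7337117  102.54250311 958.26939105] [485.54114676 866.6294994  560.15488529]
```

View pics/t0.png

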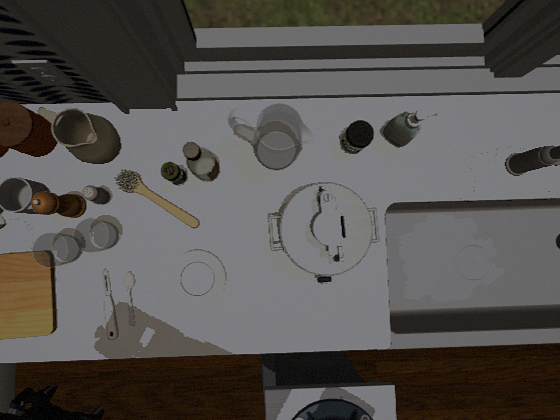

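View pics/s0.png

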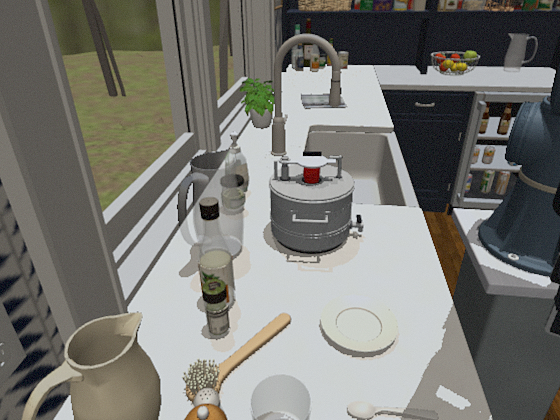

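Top: the fermenter's lid is at about (326,228), the tap (323,279) points to the robot, the black ridge is at (344,227), the saucer at (203,278). The side view shows the red bung under the cover at (312,173).

```bash
python3 - <<'E'
from h import *
im=cv2.imread('pics/t0.png'); a=cv2.resize(im[170:295,260:390],None,fx=4.5,fy=4.5,interpolation=cv2.INTER_CUBIC)
cv2.imwrite('pics/c0.png',cv2.convertScaleAbs(a,alpha=1.3))
E
```

```text
(no output)
```

View pics/c0.png

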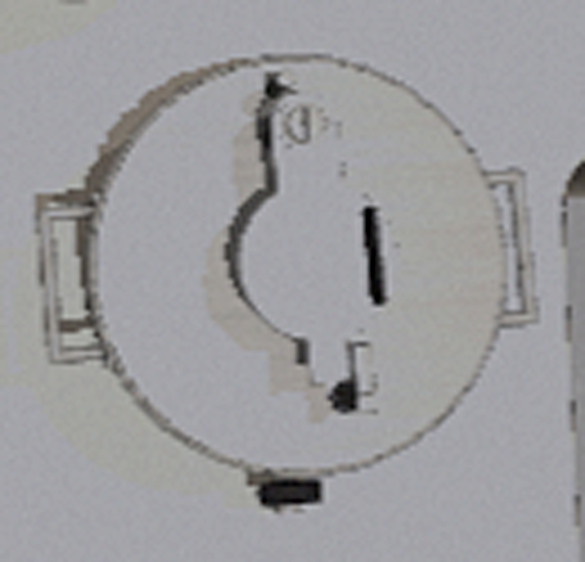

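Crop: ridge runs from (370,208) to (379,303), screw head at (303,124), lid circle centred near (299,264), handles at (65,278) and (515,248). Now cast these to their heights.

```bash
cat >> h.py <<'E'
def ray(d,uv,z):
    K=d['camera_matrix'];R=d['R'];t=d['t']
    v=R.T@np.linalg.solve(K,[uv[0],uv[1],1.]); C=-R.T@t
    return (C+v*(z-C[2])/v[2])
E
python3 - <<'E'
from h import *
d=dict(np.load('pics/t0.npz')); c=lambda u,v:(260+(u-1.75)/4.5,170+(v-1.75)/4.5)
P=lambda n,u,v,z:print(n,ray(d,c(u,v),z).round(1))
P('ridge far',370,208,210);P('ridge near',379,303,210);P('screw',303,124,205);
for n,u,v in(('L',93,264),('R',505,255),('T',295,55),('B',300,472)):P('lid '+n,u,v,150)
P('hL',65,278,108);P('hR',515,248,108);P('tap',290,492,60);P('catch post',345,397,203);P('catch end',357,345,203)
# saucer
g=cv2.cvtColor(d['img'],cv2.COLOR_RGB2GRAY)[235:320,165:245]
cv2.imwrite('pics/x.png',g)
s=dict(np.load('pics/s0.npz'))
im=s['img'].astype(int); m=(im[...,0]>120)&(im[...,1]<60); m[:140]=0;m[200:]=0;m[:,:280]=0;m[:,350:]=0
ys,xs=np.nonzero(m);print('red',xs.mean(),xs.min(),xs.max(),ys.min(),ys.max())
h=cv2.HoughCircles(cv2.GaussianBlur(g,(3,3),0),cv2.HOUGH_GRADIENT,1,20,param1=40,param2=10,minRadius=15,maxRadius=28)
print(h)
for x,y,r in h[0][:4]:print(ray(d,(x+165,y+235),10).round(1))
# side saucer: crossing
hs=s['img'][290:365,310:410]; 
for uv,z in(((359,326),16),):print('saucer side',ray(s,uv,z))
E
```

```text
ridge far [557.6  -6.3 210. ]
ridge near [515.6  -8.5 210. ]
screw [596.   21.2 205. ]
lid L [537.7 114.4 150. ]
lid R [536.2 -81.1 150. ]
lid T [634.3  15.1 150. ]
lid B [437.3  20.3 150. ]
hL [532.  126.9 108. ]
hR [540.3 -97.4 108. ]
tap [418.6  12.5  60. ]
catch post [474.6   6.9 203. ]
catch end [497.4   0.7 203. ]
red 308.3333333333333 308 309 173 174
[[[31.5 44.5 17.2]]]
[421.9 316.9  10. ]
saucer side [423.14287565 333.09317837  16.        ]
```

```bash
python3 -m jog '[[[-0.3,-0.2,-0.3],[0,0,0]],[[-0.6,-0.4,-0.3],[0,0,0]],[[-0.8,-0.5,-0.3],[0,0,0]],[[-1,-0.64,-0.3],[0,0,0]],[[-1,-0.64,-0.3],[0,0,0]]]' 0 30
python3 -m jog '[[[-0.25,-0.16,0],[0,0,0]],[[-0.5,-0.32,0],[0,0,0]],[[-0.75,-0.5,0],[0,0,0]],[[-1,-0.64,0],[0,0,0]],[[-1,-0.64,0],[0,0,0]]]'
cat >> h.py <<'E'
def to(pos,yaw,tilt=None):
    "shift and turn, in jog units, from the measured pose to a tool-down pose"
    o=ctrl.get_obs(); R0=Rn.from_euler('xyz',o['eef_rot']); R1=Rn.from_euler('xyz',[np.pi,0,yaw])
    s=R0.inv().apply(np.array(pos)-o['position'])/150; w=(R0.inv()*R1).as_rotvec()/(np.pi/2)
    print('shift',s.round(3),'turn',w.round(3),'F',o['contact_force'].round(1),'t',round(o['time_s'],2))
E
python3 -c "
from h import *
snap('wrist','w0');to([536,17,270],1.616)"
```

```text
time_s: 0.52
position: [330.3, 344.1, 276.6]
eef_rot: [-3.141, 0.001, 2.701]
contact_force: [0.0, 0.3, 0.2]
gripper_width: 0.297
grip_force: 0.0
time_s: 0.93
position: [425.8, 192.4, 276.2]
eef_rot: [-3.141, 0.001, 2.699]
contact_force: [-0.3, 0.5, -0.2]
gripper_width: -0.002
grip_force: 0.0
shift [-1.167 -0.744  0.042] turn [-0.     0.001  0.689] F [0.6 0.1 0.6] t 0.98
```

```bash
python3 -m jog '[[[-0.25,-0.16,0],[0,0,0.08]],[[-0.5,-0.32,0],[0,0,0.16]],[[-0.75,-0.5,0],[0,0,0.24]],[[-0.95,-0.64,0],[0,0,0.32]],[[-0.95,-0.64,0],[0,0,0.4]],[[-0.95,-0.64,0],[0,0,0.48]],[[-0.95,-0.64,0],[0,0,0.56]],[[-0.95,-0.64,0],[0,0,0.64]],[[-0.95,-0.64,0],[0,0,0.69]],[[-0.95,-0.64,0],[0,0,0.69]]]'
python3 -c "
from h import *
to([536,17,270],1.616);d=snap('wrist','w1');print(d['hand_eye'],d['camera_matrix'])"
```

```text
time_s: 1.82
position: [511.6, 49.5, 276.0]
eef_rot: [-3.141, -0.0, 1.615]
contact_force: [-0.4, 0.6, 0.7]
gripper_width: 0.004
grip_force: 0.0
shift [-0.223  0.153  0.04 ] turn [-0.    -0.    -0.001] F [-0.4  0.6  0.7] t 1.82
[[ 5.39771378e-05 -9.59118500e-01 -2.83004770e-01  7.23745010e+01]
 [ 9.99999938e-01 -4.64953363e-05  3.48303923e-04  1.44487063e-01]
 [-3.47223138e-04 -2.83004772e-01  9.59118438e-01 -1.42307582e+02]
 [ 0.00000000e+00  0.00000000e+00  0.00000000e+00  1.00000000e+00]] [[325.1922621    0.         284.82761408]
 [  0.         325.1922621  207.69222817]
 [  0.           0.           1.        ]]
```

View pics/w1.png

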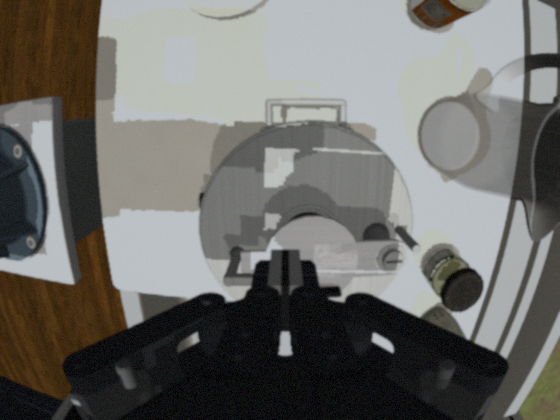

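Wrist view: the shut fingertips at (286,258) hang over the disc, the screw is at (391,258), the catch post at (236,262), the ridge's end at (330,291).

```bash
cat >> h.py <<'E'
def wray(d,o,uv,z):
    K=d['camera_matrix'];H=d['hand_eye'];p=(np.array(uv)-K[:2,2])/K[0,0];r=np.hypot(*p)
    v=np.r_[p/r*np.sin(r),np.cos(r)]
    R=Rn.from_euler('xyz',o['eef_rot']).as_matrix(); C=R@H[:3,3]+o['position']; v=R@H[:3,:3]@v
    return (C+v*(z-C[2])/v[2]).round(1)
E
python3 - <<'E'
from h import *
d=dict(np.load('pics/w1.npz'));o=ctrl.get_obs()
for n,uv,z in(('screw',(391,258),205),('post',(236,250),203),('ridge end',(338,291),210),('hL',(307,103),108),('hL0',(267,103),108),('hL1',(347,103),108)):print(n,wray(d,o,uv,z))
E
```

```text
screw [593.   23.4 205. ]
post [477.5  24.4 203. ]
ridge end [554.2  -2.6 210. ]
hL [528.5 133.8 108. ]
hL0 [491.  131.8 108. ]
hL1 [566.7 136.7 108. ]
```

```bash
python3 -c "
from h import *
to([540.5,12,206],1.62)"
```

```text
shift [-0.259  0.18   0.467] turn [-0. -0.  0.] F [ 0.2 -0.6  0.4] t 1.87
```

```bash
python3 -m jog '[[[-0.13,0.09,0],[0,0,0]],[[-0.26,0.18,0.1],[0,0,0]],[[-0.26,0.18,0.25],[0,0,0]],[[-0.26,0.18,0.36],[0,0,0]],[[-0.26,0.18,0.42],[0,0,0]],[[-0.26,0.18,0.46],[0,0,0]],[[-0.26,0.18,0.46],[0,0,0]],[[-0.26,0.18,0.46],[0,0,0]],[[-0.26,0.18,0.46],[0,0,0]]]'
python3 -m jog '[[[0,0,0.01],[0,0,0]],[[0,0,0.02],[0,0,0]],[[0,0,0.03],[0,0,0]],[[0,0,0.04],[0,0,0]],[[0,0,0.04],[0,0,0]],[[0,0,0.04],[0,0,0]]]'
```

```text
time_s: 2.62
position: [541.1, 11.2, 208.3]
eef_rot: [3.14, 0.0, 1.619]
contact_force: [1.1, 0.4, 0.5]
gripper_width: -0.001
grip_force: 0.0
time_s: 3.12
position: [540.7, 11.0, 201.2]
eef_rot: [-3.141, -0.0, 1.618]
contact_force: [0.5, 0.1, -0.2]
gripper_width: -0.003
grip_force: 0.0
```

```bash
python3 -m jog '[[[0,0,0.01],[0,0,0]],[[0,0,0.02],[0,0,0]],[[0,0,0.02],[0,0,0]],[[0,0,0.02],[0,0,0]]]'
python3 -m jog '[[[0,0,0.01],[0,0,0]],[[0,0,0.02],[0,0,0]],[[0,0,0.02],[0,0,0]],[[0,0,0.02],[0,0,0]]]'
```

```text
time_s: 3.45
position: [540.8, 11.0, 198.6]
eef_rot: [3.141, 0.0, 1.618]
contact_force: [-1.9, 0.5, 5.2]
gripper_width: 0.006
grip_force: 2.6
time_s: 3.78
position: [540.8, 11.0, 195.9]
eef_rot: [3.141, 0.0, 1.618]
contact_force: [-2.7, -0.5, 6.6]
gripper_width: 0.004
grip_force: 3.8
```

```bash
python3 -m jog '[[[0,0,0.01],[0,0,0]],[[0,0,0.02],[0,0,0]],[[0,0,0.02],[0,0,0]],[[0,0,0.02],[0,0,0]]]'
python3 -m jog '[[[0,0,0.01],[0,0,0]],[[0,0,0.01],[0,0,0]],[[0,0,0.01],[0,0,0]],[[0,0,0.01],[0,0,0]]]'
```

```text
time_s: 4.12
position: [540.8, 10.9, 193.1]
eef_rot: [3.141, 0.0, 1.618]
contact_force: [-3.2, -0.8, 10.4]
gripper_width: 0.002
grip_force: 5.0
time_s: 4.45
position: [540.8, 10.9, 191.8]
eef_rot: [3.141, 0.0, 1.618]
contact_force: [-5.3, -0.5, 11.4]
gripper_width: -0.002
grip_force: 5.6
```

```bash
python3 -m jog '[[[-0.022,0.004,0],[0,0,-0.038]],[[-0.044,0.009,0],[0,0,-0.076]],[[-0.044,0.009,0],[0,0,-0.076]],[[-0.044,0.009,0],[0,0,-0.076]]]'
python3 -c "
from h import *
d=snap('wrist','w2');e=snap('top','t2');a=d['img'][200:340,180:440];b=e['img'][170:295,260:390]
cv2.imwrite('pics/c2.png',np.hstack([cv2.resize(a,(520,400)),cv2.resize(b,(280,400))])[:,:,::-1])"
```

```text
time_s: 4.78
position: [542.4, 4.1, 191.7]
eef_rot: [3.141, 0.001, 1.738]
contact_force: [-5.6, -1.0, 11.5]
gripper_width: 0.003
grip_force: 5.6
```

View pics/c2.png

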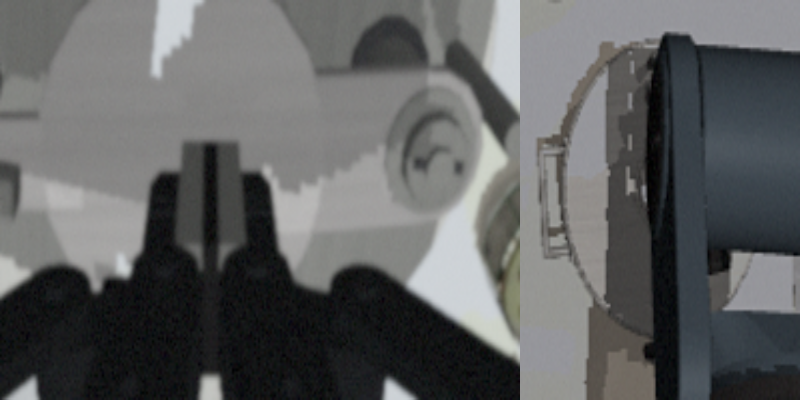

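The crop shows the shut fingertips on the disc, the screw at right, the arm's bar hidden by the fingers; the side force is only 1 N, so nothing is blocked. I go on round the arc.

```bash
python3 -m jog '[[[-0.022,0.004,0],[0,0,-0.038]],[[-0.044,0.009,0],[0,0,-0.076]],[[-0.044,0.009,0],[0,0,-0.076]],[[-0.044,0.009,0],[0,0,-0.076]]]'
python3 -m jog '[[[-0.022,0.004,0],[0,0,-0.038]],[[-0.044,0.009,0],[0,0,-0.076]],[[-0.044,0.009,0],[0,0,-0.076]],[[-0.044,0.009,0],[0,0,-0.076]]]'
```

```text
time_s: 5.22
position: [544.8, -2.2, 191.7]
eef_rot: [-3.142, 0.001, 1.857]
contact_force: [-5.0, -2.5, 10.8]
gripper_width: -0.0
grip_force: 5.7
time_s: 5.55
position: [548.0, -8.3, 191.7]
eef_rot: [-3.141, 0.001, 1.976]
contact_force: [-5.5, -3.8, 11.7]
gripper_width: -0.001
grip_force: 5.7
```

```bash
python3 -m jog '[[[-0.022,0.004,0],[0,0,-0.038]],[[-0.044,0.009,0],[0,0,-0.076]],[[-0.065,0.016,0],[0,0,-0.115]],[[-0.086,0.023,0],[0,0,-0.153]],[[-0.086,0.023,0],[0,0,-0.153]],[[-0.086,0.023,0],[0,0,-0.153]]]'
python3 -c "
from h import *
d=snap('wrist','w3');a=d['img'][150:350,130:450]
cv2.imwrite('pics/c3.png',cv2.resize(a,(640,400))[:,:,::-1])"
```

```text
time_s: 6.05
position: [556.4, -19.0, 191.8]
eef_rot: [-3.141, 0.001, 2.217]
contact_force: [-4.3, -4.0, 11.2]
gripper_width: 0.006
grip_force: 5.6
```

View pics/c3.png

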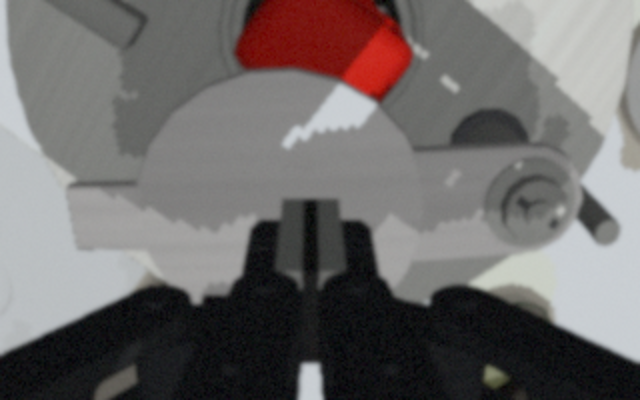

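The cover has swung clear of the catch, with the red bung showing at the top (320,45) and the fingers behind the ridge. I let the cover rise and keep pushing on the ridge.

```bash
python3 -m jog '[[[0,0,-0.03],[0,0,0]],[[0,0,-0.055],[0,0,0]],[[0,0,-0.055],[0,0,0]]]'
python3 -m jog '[[[-0.029,0.005,0],[0,0,-0.051]],[[-0.058,0.013,0],[0,0,-0.102]],[[-0.086,0.023,0],[0,0,-0.153]],[[-0.113,0.035,0],[0,0,-0.204]],[[-0.139,0.05,0],[0,0,-0.255]],[[-0.163,0.066,0],[0,0,-0.306]],[[-0.163,0.066,0],[0,0,-0.306]],[[-0.163,0.066,0],[0,0,-0.306]]]'
```

```text
time_s: 6.35
position: [556.6, -18.4, 199.8]
eef_rot: [3.141, 0.001, 2.216]
contact_force: [0.8, 0.1, 0.1]
gripper_width: -0.003
grip_force: 0.0
time_s: 7.02
position: [579.1, -32.0, 199.0]
eef_rot: [3.142, 0.001, 2.695]
contact_force: [1.3, -2.1, 1.9]
gripper_width: 0.001
grip_force: 1.3
```

```bash
python3 -m jog '[[[-0.029,0.005,0],[0,0,-0.051]],[[-0.058,0.013,0],[0,0,-0.102]],[[-0.086,0.023,0],[0,0,-0.153]],[[-0.113,0.035,0],[0,0,-0.204]],[[-0.139,0.05,0],[0,0,-0.255]],[[-0.163,0.066,0],[0,0,-0.306]],[[-0.163,0.066,0],[0,0,-0.306]],[[-0.163,0.066,0],[0,0,-0.306]]]'
python3 -c "
from h import *
d=snap('wrist','w4');a=d['img'][100:350,100:500]
cv2.imwrite('pics/c4.png',cv2.resize(a,(640,400))[:,:,::-1])"
```

```text
time_s: 7.68
position: [605.3, -33.3, 199.0]
eef_rot: [3.142, 0.001, -3.11]
contact_force: [1.6, -0.4, 2.0]
gripper_width: -0.004
grip_force: 1.2
```

View pics/c4.png

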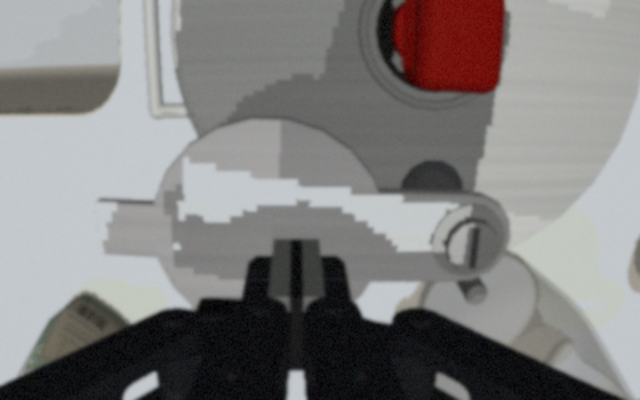

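The cover stands at about 1.55 rad, aligned with the fingers; the bung's head is free at (455,45) in the crop. On to the stop in small steps.

```bash
python3 -m jog '[[[-0.029,0.005,0],[0,0,-0.051]],[[-0.058,0.013,0],[0,0,-0.102]],[[-0.086,0.023,0],[0,0,-0.153]],[[-0.1,0.029,0],[0,0,-0.178]],[[-0.1,0.029,0],[0,0,-0.178]],[[-0.1,0.029,0],[0,0,-0.178]]]'
python3 -m jog '[[[-0.015,0.002,0],[0,0,-0.025]],[[-0.029,0.005,0],[0,0,-0.051]],[[-0.029,0.005,0],[0,0,-0.051]],[[-0.029,0.005,0],[0,0,-0.051]]]'
```

```text
time_s: 8.23
position: [619.8, -28.3, 199.0]
eef_rot: [3.141, 0.0, -2.829]
contact_force: [-0.6, 0.5, 1.9]
gripper_width: -0.001
grip_force: 1.4
time_s: 8.57
position: [623.6, -26.3, 198.9]
eef_rot: [3.141, -0.0, -2.749]
contact_force: [-1.2, 0.8, 1.9]
gripper_width: 0.002
grip_force: 1.5
```

```bash
python3 -m jog '[[[-0.015,0.002,0],[0,0,-0.025]],[[-0.015,0.002,0],[0,0,-0.025]],[[-0.015,0.002,0],[0,0,-0.025]]]'
python3 -m jog '[[[-0.015,0.002,0],[0,0,0]],[[-0.015,0.002,0],[0,0,0]],[[-0.015,0.002,0],[0,0,0]]]'
```

```text
time_s: 8.82
position: [625.3, -25.4, 198.9]
eef_rot: [3.141, -0.001, -2.709]
contact_force: [-4.4, -1.2, 3.9]
gripper_width: -0.006
grip_force: 4.6
time_s: 9.07
position: [626.8, -24.5, 198.8]
eef_rot: [3.141, -0.002, -2.709]
contact_force: [-7.9, -2.8, 5.7]
gripper_width: 0.003
grip_force: 7.0
```

```bash
python3 -m jog '[[[0.04,0,0],[0,0,0]],[[0.06,0,-0.1],[0,0,0]],[[0.06,0,-0.3],[0,0,0]],[[0.06,0,-0.5],[0,0,0]],[[0.06,0,-0.55],[0,0,0]],[[0.06,0,-0.55],[0,0,0]]]' 1
python3 -c "
from h import *
to([536,17,280],3.1416)"
```

```text
time_s: 9.57
position: [620.5, -28.1, 283.9]
eef_rot: [-3.139, 0.004, -2.708]
contact_force: [0.5, -0.2, 0.9]
gripper_width: 0.847
grip_force: 0.0
shift [0.385 0.509 0.023] turn [-0.001  0.003  0.276] F [ 0.5 -0.2  0.9] t 9.57
```

```bash
python3 -m jog '[[[0.13,0.17,0],[0,0,0.07]],[[0.26,0.34,0],[0,0,0.14]],[[0.385,0.5,0],[0,0,0.21]],[[0.385,0.51,0],[0,0,0.276]],[[0.385,0.51,0],[0,0,0.276]],[[0.385,0.51,0],[0,0,0.276]],[[0.385,0.51,0],[0,0,0.276]]]'
python3 -c "
from h import *
o=ctrl.get_obs();print(o['position'],o['eef_rot'])
d=snap('wrist','w5');np.save('pics/o5.npy',o,allow_pickle=True);a=d['img'][70:350,80:500]
cv2.imwrite('pics/c5.png',cv2.resize(a,(800,533))[:,:,::-1])"
```

```text
time_s: 10.15
position: [535.3, 16.8, 280.7]
eef_rot: [3.142, -0.001, -3.137]
contact_force: [0.5, -0.5, -0.5]
gripper_width: 0.998
grip_force: 0.0
[535.3437377   16.80579487 280.71600778] [ 3.14158348e+00 -7.17491501e-04 -3.13727325e+00]
```

View pics/c5.png

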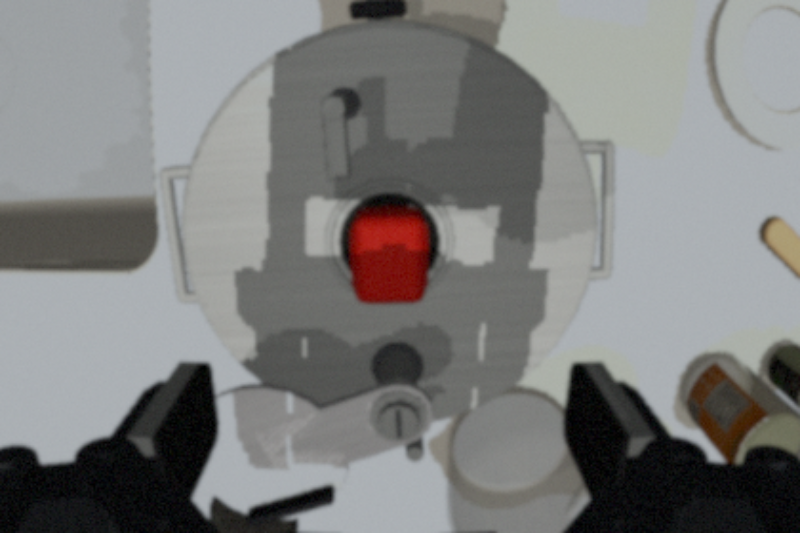

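Wrist view: red head at crop (345–435, 205–302), lid circle round (392,235), catch arm (338,150), cover open against its stop at lower left, saucer at upper right.

```bash
python3 - <<'E'
from h import *
d=dict(np.load('pics/w5.npz'));o=np.load('pics/o5.npy',allow_pickle=True).item()
im=d['img'].astype(int);m=((im[...,0]>60)&(im[...,1]<.4*im[...,0])&(im[...,2]<.4*im[...,0])).astype(np.uint8)
n,l,st,ce=cv2.connectedComponentsWithStats(m);k=1+st[1:,4].argmax();print(st[k])
for v in range(st[k][1],st[k][1]+st[k][3],4):
    xs=np.nonzero(l[v]==k)[0]
    if len(xs)>3: print(v,xs.min(),xs.max()+1,[wray(d,o,(u,v+.5),184) for u in(xs.min(),xs.max()+1)])
f=lambda x,y:(80+x*420/800,70+y*280/533)
print('bottom edge L,R',wray(d,o,f(358,302),184),wray(d,o,f(424,302),184))
for nme,c,z in(('screw',f(400,415),205),('hL',f(602,210),108),('hR',f(170,235),108),('lidL',f(183,220),150),('lidR',f(598,220),150),('lidT',f(385,22),150)):print(nme,wray(d,o,c,z))
print('ridge',wray(d,o,f(252,508),210),wray(d,o,f(332,495),210))
print('catch arm',wray(d,o,f(338,172),203),wray(d,o,f(336,100),203))
E
```

```text
[ 263  179   43   50 1860]
183 268 301 [array([515.1,   4.5, 184. ]), array([515. ,  29.3, 184. ])]
187 265 304 [array([518.2,   2.2, 184. ]), array([518.1,  31.6, 184. ])]
191 263 305 [array([521.3,   0.6, 184. ]), array([521.2,  32.4, 184. ])]
195 263 305 [array([524.5,   0.6, 184. ]), array([524.3,  32.5, 184. ])]
199 263 306 [array([527.6,   0.6, 184. ]), array([527.5,  33.3, 184. ])]
203 264 305 [array([530.8,   1.3, 184. ]), array([530.6,  32.6, 184. ])]
207 264 305 [array([534. ,   1.2, 184. ]), array([533.8,  32.7, 184. ])]
211 264 304 [array([537.2,   1.2, 184. ]), array([537.,  32., 184.])]
215 266 304 [array([540.4,   2.7, 184. ]), array([540.3,  32.1, 184. ])]
219 266 304 [array([543.7,   2.7, 184. ]), array([543.5,  32.1, 184. ])]
223 267 302 [array([547. ,   3.4, 184. ]), array([546.8,  30.7, 184. ])]
227 270 299 [array([550.3,   5.7, 184. ]), array([550.2,  28.4, 184. ])]
bottom edge L,R [551.2   4.1 184. ] [551.1  31.2 184. ]
screw [592.4  21.5 205. ]
hL [526.6 131.5 108. ]
hR [ 541.5 -103.1  108. ]
lidL [523.9 -79.9 150. ]
lidR [523.1 114.6 150. ]
lidT [435.8  14.6 150. ]
ridge [639.8 -43.3 210. ] [630.4  -7.2 210. ]
catch arm [494.8  -1.6 203. ] [469.   -2.1 203. ]
```

```bash
python3 - <<'E'
from h import *
d=dict(np.load('pics/w5.npz'));o=np.load('pics/o5.npy',allow_pickle=True).item()
g=d['img'].max(2)[318:350,190:265]; m=(g<45).astype(np.uint8)
n,l,st,ce=cv2.connectedComponentsWithStats(m);print(st,ce)
for r in m:print(''.join('.#'[v] for v in r))
f=lambda x,y:(80+x*420/800,70+y*280/533)
# tab/cover edge lines: catch arm direction for yaw
t=ctrl.capture('top');np.savez('pics/t6.npz',**t);g=t['img'].max(2)[175:260,300:400]
cv2.imwrite('pics/t6.png',cv2.resize(t['img'][170:295,260:390],None,fx=4.5,fy=4.5)[:,:,::-1])
E
```

```text
[[   0    0   75   32 1703]
 [   0    8   64   24  697]] [[40.15091016 12.74221961]
 [29.30129125 22.23816356]]
...........................................................................
...........................................................................
...........................................................................
...........................................................................
...........................................................................
...........................................................................
...........................................................................
...........................................................................
.............................................................###...........
.........................................................#######...........
......................................................##########...........
...................................................#############...........
................................................################...........

[... 743 characters left out ...]
................
..#.#############..#################.......................................
..#.#################################......................................
.###.################################......................................
######################################......#..............................
#############################################..............................
#############################################..............................
#############################################..............................
########.####################################..............................
#############################.###############..............................
```

```bash
python3 - <<'E'
from h import *
d=dict(np.load('pics/w5.npz'));o=np.load('pics/o5.npy',allow_pickle=True).item()
for z,a,b in((199,(212,338),(251,326.5)),(210,(221,342),(253,332.5))):
    A,B=wray(d,o,a,z),wray(d,o,b,z);v=B-A;print(A,B,np.arctan2(v[1],v[0])-.045,np.hypot(*v[:2]))
E
```

```text
[650.3 -46.8 199. ] [635.2 -11.1 199. ] 1.9259456012100973 38.762094886628574
[645.  -36.3 210. ] [633.1  -8.4 210. ] 1.9289565130790784 30.331831464651113
```

View pics/t6.png

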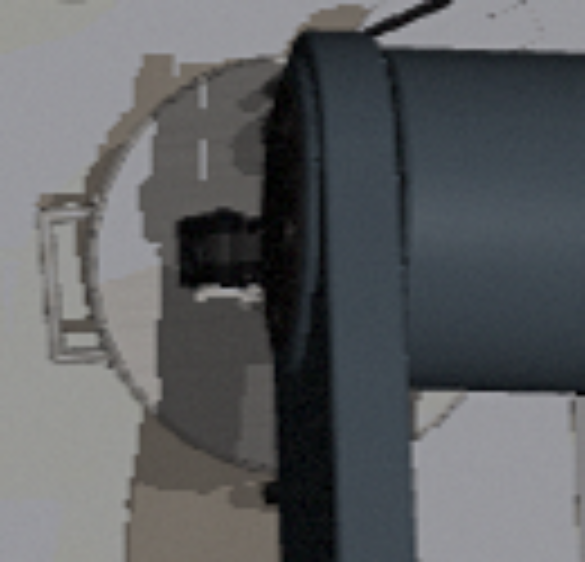

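The cover stands at 1.92 rad measured, so at its stop, and the lid and left handle (65,278) are where they were. Now down to the bung's head at (534,17).

```bash
python3 -m jog '[[[0.01,0,0.2],[0,0,0]],[[0.01,0,0.4],[0,0,0]],[[0.01,0,0.6],[0,0,0]],[[0.01,0,0.75],[0,0,0]],[[0.01,0,0.82],[0,0,0]],[[0.01,0,0.84],[0,0,0]],[[0.01,0,0.84],[0,0,0]],[[0.01,0,0.84],[0,0,0]]]' 0.7 70
python3 -m jog '[[[0,0,0],[0,0,0]],[[0,0,0],[0,0,0]],[[0,0,0],[0,0,0]],[[0,0,0],[0,0,0]],[[0,0,0],[0,0,0]],[[0,0,0],[0,0,0]]]' 0 70
```

```text
time_s: 10.92
position: [534.3, 17.0, 156.7]
eef_rot: [-3.141, 0.002, -3.14]
contact_force: [-0.7, -0.1, 0.2]
gripper_width: 0.702
grip_force: 0.0
time_s: 11.42
position: [534.1, 16.5, 156.8]
eef_rot: [-3.14, 0.002, -3.139]
contact_force: [-1.4, -4.1, 6.6]
gripper_width: 0.337
grip_force: 69.2
```

```bash
python3 -m jog '[[[-0.01,0,-0.005],[0,0.064,0]],[[-0.02,0,-0.008],[0,0.127,0]],[[-0.02,0,-0.008],[0,0.127,0]]]'
python3 -m jog '[[[0,0,0],[0,0,0]]]'
```

```text
time_s: 11.67
position: [536.7, 16.6, 157.6]
eef_rot: [-3.141, -0.206, -3.14]
contact_force: [-10.8, -4.2, 20.7]
gripper_width: 0.339
grip_force: 75.4
time_s: 11.75
position: [536.5, 16.6, 157.7]
eef_rot: [-3.14, -0.2, -3.139]
contact_force: [-6.1, -4.5, 11.9]
gripper_width: 0.337
grip_force: 74.5
```

```bash
cat >> h.py <<'E'
def rock(seq,f0,L0):
    "rows from commanded rock state (f0,L0) to each (f,L): pivot at the lips, 14.8 ahead of the TCP at L=0"
    pose=lambda f,L:(np.array([0,0,14.8])+Rn.from_rotvec([0,f,0]).apply([0,0,-14.8-L]),Rn.from_rotvec([0,f,0]))
    p0,R0=pose(f0,L0)
    for f,L in seq:
        p,R=pose(f,L); print((f,L),(R0.inv().apply(p-p0)/150).round(3),((R0.inv()*R).as_rotvec()/(np.pi/2)).round(3))
E
python3 -c "
from h import *
to([534.1,16.7,156.8],3.1416)
rock([(.1,2),(0,2.5),(-.1,3),(-.2,3.5)],.2,1.5)
rock([(-.1,4),(0,4.5),(.1,5),(.2,5.5)],-.2,3.5)
rock([(.1,6),(0,6.5),(-.1,7),(-.2,7.5)],.2,5.5)
rock([(-.1,8),(0,8.5),(.1,9),(.2,9.5)],-.2,7.5)
rock([(.1,10),(0,10.5),(-.1,11),(-.2,11.5)],.2,9.5)
rock([(-.1,12),(0,12.5),(.1,13),(.2,13.5)],-.2,11.5)
rock([(.1,14),(0,14.5),(-.1,15),(-.2,15.5)],.2,13.5)
"
```

```text
shift [0.015 0.001 0.009] turn [-0.001 -0.128  0.001] F [-6.1 -4.5 11.9] t 11.75
(0.1, 2) [ 0.011  0.    -0.003] [ 0.    -0.064  0.   ]
(0, 2.5) [ 0.023  0.    -0.004] [ 0.    -0.127  0.   ]
(-0.1, 3) [ 0.035  0.    -0.005] [ 0.    -0.191  0.   ]
(-0.2, 3.5) [ 0.048  0.    -0.004] [ 0.    -0.255  0.   ]
(-0.1, 4) [-0.013  0.    -0.003] [0.    0.064 0.   ]
(0, 4.5) [-0.026  0.    -0.004] [0.    0.127 0.   ]
(0.1, 5) [-0.039  0.    -0.004] [0.    0.191 0.   ]
(0.2, 5.5) [-0.053  0.    -0.003] [0.    0.255 0.   ]
(0.1, 6) [ 0.014  0.    -0.003] [ 0.    -0.064  0.   ]
(0, 6.5) [ 0.028  0.    -0.004] [ 0.    -0.127  0.   ]
(-0.1, 7) [ 0.043  0.    -0.004] [ 0.    -0.191  0.   ]
(-0.2, 7.5) [ 0.058  0.    -0.002] [ 0.    -0.255  0.   ]
(-0.1, 8) [-0.015  0.    -0.003] [0.    0.064 0.   ]
(0, 8.5) [-0.031  0.    -0.004] [0.    0.127 0.   ]
(0.1, 9) [-0.047  0.    -0.003] [0.    0.191 0.   ]
(0.2, 9.5) [-0.063  0.    -0.001] [0.    0.255 0.   ]
(0.1, 10) [ 0.017  0.    -0.003] [ 0.    -0.064  0.   ]
(0, 10.5) [ 0.034  0.    -0.003] [ 0.    -0.127  0.   ]
(-0.1, 11) [ 0.051  0.    -0.002] [ 0.    -0.191  0.   ]
(-0.2, 11.5) [0.068 0.    0.001] [ 0.    -0.255  0.   ]
(-0.1, 12) [-0.018  0.    -0.002] [0.    0.064 0.   ]
(0, 12.5) [-0.036  0.    -0.003] [0.    0.127 0.   ]
(0.1, 13) [-0.055  0.    -0.002] [0.    0.191 0.   ]
(0.2, 13.5) [-0.073  0.     0.002] [0.    0.255 0.   ]
(0.1, 14) [ 0.019  0.    -0.002] [ 0.    -0.064  0.   ]
(0, 14.5) [ 0.039  0.    -0.003] [ 0.    -0.127  0.   ]
(-0.1, 15) [ 0.059  0.    -0.001] [ 0.    -0.191  0.   ]
(-0.2, 15.5) [0.079 0.    0.003] [ 0.    -0.255  0.   ]
```

```bash
python3 -m jog '[[[0.011,0,-0.003],[0,-0.064,0]],[[0.023,0,-0.004],[0,-0.127,0]],[[0.035,0,-0.005],[0,-0.191,0]],[[0.048,0,-0.004],[0,-0.255,0]],[[0.048,0,-0.004],[0,-0.255,0]]]'
python3 -c "
from h import *
o=ctrl.get_obs();print(o['position'],o['contact_force'],o['ft_torque'])"
```

```text
time_s: 12.17
position: [529.6, 16.5, 160.0]
eef_rot: [-3.14, 0.213, -3.139]
contact_force: [3.0, -5.5, -0.2]
gripper_width: 0.339
grip_force: 72.9
[529.59784029  16.48932775 160.00130108] [ 3.01781353 -5.54444668 -0.19547344] [-0.93934317 -0.87873777 -0.06841553]
```

```bash
python3 -m jog '[[[-0.013,0,-0.003],[0,0.064,0]],[[-0.026,0,-0.004],[0,0.127,0]],[[-0.039,0,-0.004],[0,0.191,0]],[[-0.053,0,-0.003],[0,0.255,0]],[[-0.053,0,-0.003],[0,0.255,0]]]'
python3 -m jog '[[[0.014,0,-0.003],[0,-0.064,0]],[[0.028,0,-0.004],[0,-0.127,0]],[[0.043,0,-0.004],[0,-0.191,0]],[[0.058,0,-0.002],[0,-0.255,0]],[[0.058,0,-0.002],[0,-0.255,0]]]'
```

```text
time_s: 12.58
position: [537.5, 16.6, 162.0]
eef_rot: [-3.141, -0.206, -3.14]
contact_force: [-11.4, -3.6, 19.7]
gripper_width: 0.335
grip_force: 75.8
time_s: 13.0
position: [529.1, 16.6, 164.3]
eef_rot: [-3.14, 0.214, -3.14]
contact_force: [10.3, -4.1, -8.2]
gripper_width: 0.337
grip_force: 72.5
```

```bash
python3 -m jog '[[[-0.015,0,-0.003],[0,0.064,0]],[[-0.031,0,-0.004],[0,0.127,0]],[[-0.047,0,-0.003],[0,0.191,0]],[[-0.063,0,-0.001],[0,0.255,0]],[[-0.063,0,-0.001],[0,0.255,0]]]'
python3 -m jog '[[[0.017,0,-0.003],[0,-0.064,0]],[[0.034,0,-0.003],[0,-0.127,0]],[[0.051,0,-0.002],[0,-0.191,0]],[[0.068,0,0.001],[0,-0.255,0]],[[0.068,0,0.001],[0,-0.255,0]]]'
python3 -m jog '[[[-0.018,0,-0.002],[0,0.064,0]],[[-0.036,0,-0.003],[0,0.127,0]],[[-0.055,0,-0.002],[0,0.191,0]],[[-0.073,0,0.002],[0,0.255,0]],[[-0.073,0,0.002],[0,0.255,0]]]'
python3 -c "
from h import *
t=ctrl.capture('side');np.savez('pics/s7.npz',**t);cv2.imwrite('pics/s7.png',cv2.resize(t['img'][110:270,230:400],None,fx=3.5,fy=3.5)[:,:,::-1])"
```

```text
time_s: 13.42
position: [538.7, 16.6, 165.3]
eef_rot: [-3.141, -0.205, -3.14]
contact_force: [-6.5, -5.0, 13.6]
gripper_width: 0.336
grip_force: 75.6
time_s: 13.83
position: [528.0, 16.8, 168.1]
eef_rot: [-3.14, 0.214, -3.14]
contact_force: [8.3, -3.7, -4.1]
gripper_width: 0.337
grip_force: 73.1
time_s: 14.25
position: [539.5, 16.7, 168.6]
eef_rot: [-3.141, -0.205, -3.14]
contact_force: [-6.0, -4.6, 11.2]
gripper_width: 0.339
grip_force: 75.2
```

```bash
python3 -m jog '[[[0.019,0,-0.002],[0,-0.064,0]],[[0.039,0,-0.003],[0,-0.127,0]],[[0.059,0,-0.001],[0,-0.191,0]],[[0.079,0,0.003],[0,-0.255,0]],[[0.079,0,0.003],[0,-0.255,0]]]'
python3 -c "
from h import *
rock([(-.1,16),(0,16.5),(.1,17),(.2,17.5)],-.2,15.5)
rock([(.1,18),(0,18.5),(0,22)],.2,17.5)
a=np.load('pics/s0.npz')['img'];b=np.load('pics/s7.npz')['img']
p,r=cv2.phaseCorrelate(*[np.float32(cv2.cvtColor(x,cv2.COLOR_RGB2GRAY)[185:250,262:365]) for x in(a,b)]);print('fermenter shift px',p,r)
for x in(a,b):
    x=x.astype(int);m=(x[...,0]>60)&(x[...,1]<.4*x[...,0])&(x[...,2]<.4*x[...,0]);m[:140]=0;m[200:]=0;m[:,:280]=0;m[:,345:]=0
    ys,xs=np.nonzero(m);print(xs.min(),xs.max(),ys.min(),ys.max(),len(xs))
"
```

```text
time_s: 14.72
position: [526.8, 17.1, 171.7]
eef_rot: [-3.141, 0.214, -3.14]
contact_force: [8.2, -1.4, -3.7]
gripper_width: 0.335
grip_force: 73.1
(-0.1, 16) [-0.02   0.    -0.002] [0.    0.064 0.   ]
(0, 16.5) [-0.041  0.    -0.003] [0.    0.127 0.   ]
(0.1, 17) [-0.063  0.    -0.001] [0.    0.191 0.   ]
(0.2, 17.5) [-0.084  0.     0.004] [0.    0.255 0.   ]
(0.1, 18) [ 0.022  0.    -0.002] [ 0.    -0.064  0.   ]
(0, 18.5) [ 0.044  0.    -0.002] [ 0.    -0.127  0.   ]
(0, 22) [ 0.049  0.    -0.025] [ 0.    -0.127  0.   ]
fermenter shift px (0.03735345739725915, -0.18124651486009924) 0.7145559454160463
304 319 168 183 208
300 317 159 183 157
```

Fermenter has not moved (0.2 px). Two more swings, then ease up upright.

```bash
python3 -m jog '[[[-0.02,0,-0.002],[0,0.064,0]],[[-0.041,0,-0.003],[0,0.127,0]],[[-0.063,0,-0.001],[0,0.191,0]],[[-0.084,0,0.004],[0,0.255,0]],[[-0.084,0,0.004],[0,0.255,0]]]'
python3 -m jog '[[[0.022,0,-0.002],[0,-0.064,0]],[[0.044,0,-0.002],[0,-0.127,0]],[[0.049,0,-0.025],[0,-0.127,0]],[[0.049,0,-0.025],[0,-0.127,0]],[[0.049,0,-0.025],[0,-0.127,0]]]'
python3 -c "
from h import *
to([536,17,290],3.1416)"
```

```text
time_s: 15.13
position: [540.4, 17.0, 172.1]
eef_rot: [-3.141, -0.205, -3.14]
contact_force: [-3.2, -2.6, 6.5]
gripper_width: 0.335
grip_force: 74.5
time_s: 15.55
position: [533.3, 17.3, 178.4]
eef_rot: [3.141, -0.0, -3.14]
contact_force: [0.0, -0.2, -1.3]
gripper_width: 0.337
grip_force: 73.7
shift [-0.018 -0.002 -0.744] turn [ 0.    -0.     0.001] F [ 0.  -0.2 -1.3] t 15.55
```

```bash
python3 -m jog '[[[0,0,-0.1],[0,0,0]],[[0,0,-0.2],[0,0,0]],[[0,0,-0.35],[0,0,0]],[[0,0,-0.5],[0,0,0]],[[0,0,-0.6],[0,0,0]],[[0,0,-0.6],[0,0,0]]]'
python3 -m jog '[[[0.15,0.25,0],[0,0,0]],[[0.3,0.5,0],[0,0,0]],[[0.45,0.75,0],[0,0,0]],[[0.55,1,0],[0,0,0]],[[0.55,1,0],[0,0,0]],[[0.55,1,0],[0,0,0]]]'
python3 -m jog '[[[0.08,0.2,0],[0,0,0]],[[0.14,0.4,0],[0,0,0]],[[0.2,0.5,0],[0,0,0]],[[0.2,0.5,0],[0,0,0]],[[0.2,0.5,0],[0,0,0]],[[0.2,0.5,0],[0,0,0]]]'
python3 - <<'E'
from h import *
o=ctrl.get_obs();print(o['position'],o['eef_rot'],o['contact_force'])
d=snap('wrist','w8');np.save('pics/o8.npy',o,allow_pickle=True);t=snap('top','t8')
b=d['img'][0:320,100:520]
cv2.imwrite('pics/c8.png',cv2.resize(b,(760,579),interpolation=cv2.INTER_CUBIC)[:,:,::-1])
E
```

```text
time_s: 16.05
position: [534.8, 17.2, 270.6]
eef_rot: [-3.141, 0.004, -3.14]
contact_force: [0.7, -0.0, -1.3]
gripper_width: 0.336
grip_force: 73.7
time_s: 16.55
position: [449.4, 168.8, 266.7]
eef_rot: [-3.141, -0.002, -3.136]
contact_force: [0.3, 0.5, -0.9]
gripper_width: 0.339
grip_force: 73.7
time_s: 17.05
position: [420.9, 241.0, 267.1]
eef_rot: [-3.141, -0.001, -3.141]
contact_force: [0.1, -0.1, -1.5]
gripper_width: 0.338
grip_force: 73.7
[420.90308349 240.9694358  267.08454252] [-3.14091832e+00 -7.06199616e-04 -3.14075928e+00] [ 0.11494075 -0.08662377 -1.51365041]
```

View pics/c8.png

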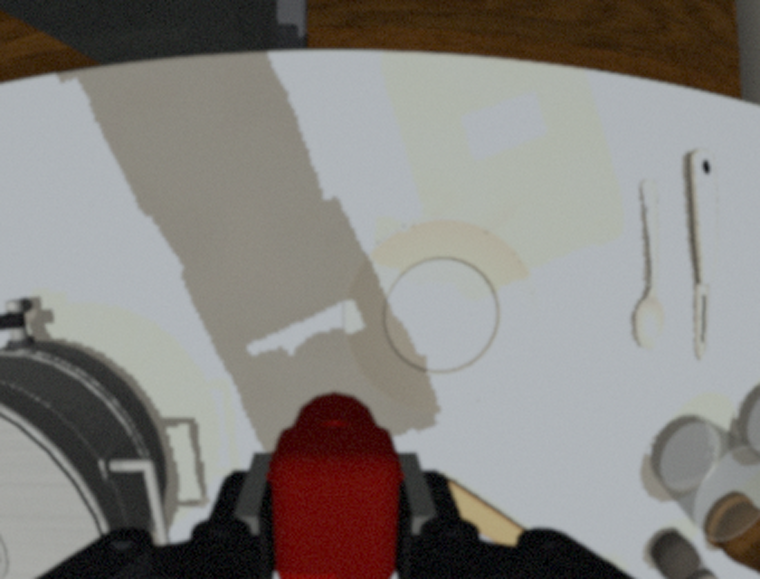

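Wrist view: the saucer's floor ring is centred at crop (441,314), radius 57; the bung is in the grip with its foot's near edge at (334,394).

```bash
python3 - <<'E'
from h import *
d=dict(np.load('pics/w8.npz'));o=np.load('pics/o8.npy',allow_pickle=True).item()
s=420/760; f=lambda x,y:(100+x*s,y*s)
pts=[wray(d,o,f(441+57*np.cos(a),314+57*np.sin(a)),5) for a in np.arange(0,6.28,.5)]
c,r=cv2.minEnclosingCircle(np.float32([p[:2] for p in pts]));print('ring',c,r)
out=[wray(d,o,f(x,y),16)for x,y in((350,310),(445,220),(528,275))];print(out)
K=d['camera_matrix'];H=d['hand_eye']
def proj(p):
    q=np.linalg.inv(H)@np.r_[p,1];r=np.hypot(q[0],q[1]);th=np.arctan2(r,q[2])
    u=K[:2,2]+q[:2]/r*th*K[0,0];return (u-[100,0])/s
a=np.arange(0,6.28,.1)
for z in(33,37,41):
    for tl in(-.1,0,.1):
        P=[proj([14*np.cos(t)*np.cos(tl)+ (z+17)*np.sin(tl),14*np.sin(t),z]) for t in a];P=np.array(P);print(z,tl,'foot top px',P[:,1].min().round(1),'left/right',P[:,0].min().round(0),P[:,0].max().round(0))
E
```

```text
ring (423.5710144042969, 317.0100402832031) 41.68440246582031
[array([418.6, 251.8,  16. ]), array([356.4, 315.1,  16. ]), array([392. , 375.5,  16. ])]
33 -0.1 foot top px 409.5 left/right 290.0 376.0
33 0 foot top px 394.3 left/right 290.0 377.0
33 0.1 foot top px 379.3 left/right 289.0 377.0
37 -0.1 foot top px 406.5 left/right 291.0 375.0
37 0 foot top px 390.4 left/right 291.0 376.0
37 0.1 foot top px 374.4 left/right 290.0 376.0
41 -0.1 foot top px 403.6 left/right 292.0 375.0
41 0 foot top px 386.6 left/right 291.0 375.0
41 0.1 foot top px 369.8 left/right 291.0 375.0
```

```bash
python3 -m jog '[[[-0.01,0.17,0],[0,0,0]],[[-0.017,0.34,0],[0,0,0]],[[-0.017,0.45,0.15],[0,0,0]],[[-0.017,0.5,0.35],[0,0,0]],[[-0.017,0.507,0.55],[0,0,0]],[[-0.017,0.507,0.75],[0,0,0]],[[-0.017,0.507,0.9],[0,0,0]],[[-0.017,0.507,0.9],[0,0,0]],[[-0.017,0.507,0.9],[0,0,0]]]'
python3 -c "
from h import *
to([423.5,317,50],3.1416);to([423.5,317,42],3.1416)"
```

```text
time_s: 17.9
position: [422.9, 317.3, 132.3]
eef_rot: [-3.141, -0.002, -3.141]
contact_force: [-0.4, 0.3, -1.0]
gripper_width: 0.339
grip_force: 73.7
shift [-0.005 -0.001  0.549] turn [-0.001 -0.001  0.   ] F [-0.4  0.3 -1. ] t 17.9
shift [-0.005 -0.001  0.602] turn [-0.001 -0.001  0.   ] F [-0.4  0.3 -1. ] t 17.9
```

```bash
python3 -m jog '[[[0,0,0.15],[0,0,0]],[[0,0,0.3],[0,0,0]],[[0,0,0.42],[0,0,0]],[[0,0,0.5],[0,0,0]],[[0,0,0.55],[0,0,0]],[[0,0,0.57],[0,0,0]],[[0,0,0.57],[0,0,0]],[[0,0,0.57],[0,0,0]]]'
python3 -m jog '[[[0,0,0.01],[0,0,0]],[[0,0,0.02],[0,0,0]],[[0,0,0.02],[0,0,0]],[[0,0,0.02],[0,0,0]]]'
```

```text
time_s: 18.57
position: [423.3, 318.3, 48.0]
eef_rot: [3.141, 0.001, -3.14]
contact_force: [0.8, -0.2, -1.6]
gripper_width: 0.332
grip_force: 73.8
time_s: 18.9
position: [422.7, 318.1, 44.2]
eef_rot: [3.141, 0.0, -3.14]
contact_force: [-1.1, 0.3, -1.8]
gripper_width: 0.338
grip_force: 73.8
```

```bash
python3 -m jog '[[[0,0,0.007],[0,0,0]],[[0,0,0.014],[0,0,0]],[[0,0,0.014],[0,0,0]],[[0,0,0.014],[0,0,0]]]'
python3 -c "
from h import *
print(ctrl.get_obs()['contact_force'])"
python3 -m jog '[[[0,0,0.007],[0,0,0]],[[0,0,0.007],[0,0,0]],[[0,0,0.007],[0,0,0]]]'
```

```text
time_s: 19.23
position: [422.7, 318.0, 42.0]
eef_rot: [3.142, 0.0, -3.14]
contact_force: [-0.1, -0.5, -0.0]
gripper_width: 0.338
grip_force: 74.0
[-0.08439401 -0.54882844 -0.00627792]
time_s: 19.48
position: [422.8, 318.1, 41.9]
eef_rot: [3.141, 0.0, -3.14]
contact_force: [-3.5, -3.6, 14.2]
gripper_width: 0.34
grip_force: 75.8
```

```bash
python3 -m jog '[[[0,0,-0.005],[0,0,0]],[[0,0,-0.005],[0,0,0]],[[0,0,-0.005],[0,0,0]]]' - 20
python3 -m jog '[[[0,0,0],[0,0,0]],[[0,0,0],[0,0,0]],[[0,0,0],[0,0,0]],[[0,0,0],[0,0,0]],[[0,0,0],[0,0,0]]]' 0.75
python3 -m jog '[[[0,0,-0.1],[0,0,0]],[[0,0,-0.25],[0,0,0]],[[0,0,-0.45],[0,0,0]],[[0,0,-0.7],[0,0,0]],[[0,0,-1],[0,0,0]],[[0,0,-1],[0,0,0]],[[0,0,-1],[0,0,0]]]'
python3 -m jog '[[[0,0,-0.3],[0,0,0]],[[0,0,-0.6],[0,0,0]],[[0,0,-0.6],[0,0,0]],[[0,0,-0.6],[0,0,0]],[[0,0,-0.6],[0,0,0]]]'
python3 - <<'E'
from h import *
o=ctrl.get_obs()
w=snap('wrist','w9');t=snap('top','t9');s=snap('side','s9')
def red(im,box):
    x=im.astype(int);m=((x[...,0]>60)&(x[...,1]<.45*x[...,0])&(x[...,2]<.45*x[...,0])).astype(np.uint8)
    k=np.zeros_like(m);a,b,c,d=box;k[a:b,c:d]=m[a:b,c:d];ys,xs=np.nonzero(k)
    return (xs.min(),xs.max(),ys.min(),ys.max(),len(xs)) if len(xs) else None
print('side red',red(s['img'],(250,380,300,420)),'top red',red(t['img'],(230,330,150,250)))
y=red(s['img'],(250,380,300,420))
if y: print('side head top ray',ray(s,((y[0]+y[1])/2,y[2]),69),'foot',ray(s,((y[0]+y[1])/2,y[3]),5))
ims=[cv2.resize(w['img'][0:320,100:520],(400,300)),cv2.resize(s['img'][140:380,250:430],(225,300)),cv2.resize(t['img'][160:300,160:400],(514,300))]
im=np.zeros((600,800,3),np.uint8);im[:300,:400]=ims[0];im[:300,400:625]=ims[1];im[300:,:514]=ims[2]
cv2.imwrite('pics/c9.png',im[:,:,::-1])
E
```

```text
time_s: 19.73
position: [422.8, 318.0, 41.9]
eef_rot: [3.141, 0.0, -3.14]
contact_force: [-1.0, 0.2, 5.7]
gripper_width: 0.335
grip_force: 74.7
time_s: 20.15
position: [422.6, 318.0, 41.5]
eef_rot: [-3.142, -0.0, -3.14]
contact_force: [0.4, 0.6, 0.1]
gripper_width: 0.749
grip_force: 0.0
time_s: 20.73
position: [423.6, 318.7, 194.0]
eef_rot: [3.139, 0.004, -3.14]
contact_force: [-0.2, 0.2, -0.5]
gripper_width: 0.752
grip_force: 0.0
time_s: 21.15
position: [422.3, 317.7, 280.0]
eef_rot: [-3.141, -0.002, -3.14]
contact_force: [-0.1, -0.6, -0.2]
gripper_width: 0.752
grip_force: 0.0
side red (np.int64(350), np.int64(371), np.int64(295), np.int64(330), 644) top red (np.int64(186), np.int64(201), np.int64(274), np.int64(289), 211)
side head top ray [424.15222783 311.55939255  69.        ] foot [419.54070408 331.57918839   5.        ]
```

```bash
python3 - <<'E'
from h import *
o=ctrl.get_obs();w=dict(np.load('pics/w9.npz'));t=dict(np.load('pics/t9.npz'));s=dict(np.load('pics/s9.npz'))
x=w['img'].astype(int);m=((x[...,0]>60)&(x[...,1]<.45*x[...,0])&(x[...,2]<.45*x[...,0])).astype(np.uint8)
n,l,st,ce=cv2.connectedComponentsWithStats(m);k=1+st[1:,4].argmax();print('wrist red bbox',st[k])
R=Rn.from_euler('xyz',o['eef_rot']).as_matrix();H=np.linalg.inv(w['hand_eye']);K=w['camera_matrix']
def pw(X):
    q=H@np.r_[R.T@(np.array(X)-o['position']),1];r=np.hypot(q[0],q[1]);return K[:2,2]+q[:2]/r*np.arctan2(r,q[2])*K[0,0]
def ps(X):
    q=s['R']@np.array(X)+s['t'];q=s['camera_matrix']@q;return q[:2]/q[2]
c=np.array([423,317.7,5])
B=[c+[a,b,h] for a in(-19,19) for b in(-15,15) for h in(38,64)]+[c+[14*np.cos(a),14*np.sin(a),0] for a in np.arange(0,6.3,.2)]
for nm,f in(('wrist',pw),('side',ps)):
    P=np.array([f(b) for b in B]);print(nm,'expected',P.min(0).round(1),P.max(0).round(1))
# fermenter and cover from the top
a=np.load('pics/t0.npz')['img'];sa=np.load('pics/s0.npz')['img']
G=lambda i:np.float32(cv2.cvtColor(i,cv2.COLOR_RGB2GRAY))
print('top left-handle shift',cv2.phaseCorrelate(G(a)[205:260,264:290].copy(),G(t['img'])[205:260,264:290].copy()))
print('side fermenter shift',cv2.phaseCorrelate(G(sa)[185:250,262:365].copy(),G(s['img'])[185:250,262:365].copy()))
g=t['img'].max(2)[172:260,318:380];mm=(g<40).astype(np.uint8)
n,l,st,ce=cv2.connectedComponentsWithStats(mm)
for i in range(1,n):
    if st[i,4]>12:
        ys,xs=np.nonzero(l==i);p=np.c_[xs+318,ys+172].astype(np.float32);(cx,cy),(ww,hh),an=cv2.minAreaRect(p)
        bx=cv2.boxPoints(((cx,cy),(ww,hh),an));e=max(((bx[1]-bx[0]),(bx[2]-bx[1])),key=np.linalg.norm)
        A=ray(t,(cx-e[0]/2,cy-e[1]/2),210);Bq=ray(t,(cx+e[0]/2,cy+e[1]/2),210);v=Bq-A
        print(st[i],A.round(),Bq.round(),'angle',(np.arctan2(v[1],v[0])%np.pi-.045).round(3))
E
```

```text
wrist red bbox [273 162  26  33 805]
wrist expected [271.2 160.5] [298.6 197.6]
side expected [349.1 290.8] [372.9 329.9]
top left-handle shift ((0.7071071731461185, 0.06897286260837276), 1.0577446363590381)
side fermenter shift ((0.02434036334990708, -0.1879079531736636), 0.9647503256061931)
[23  0 16  7 35] [634.  -8. 210.] [646. -38. 210.] angle 1.903
[  0  46  19  21 122] [554.  23. 210.] [515.  25. 210.] angle 3.058
[16 83  5  5 18] [477.  13. 210.] [477.   5. 210.] angle 1.495
```

```bash
python3 -c "
from plant import ctrl
print(ctrl.hand_in())"
```

```text
the job is handed in; nothing more can be done
None
```

Job handed in at about 21 s: by my measurements the cover is open at its stop (about 1.90 rad), the bung was rocked out and stands upright in the middle of the saucer, and the fermenter did not move; the judging result was not shown.

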